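# Pop the sample port of the bench reader

### The arm

A 7-joint arm with a two-finger parallel gripper is mounted at the origin on the work surface. World frame = base frame: x ahead of the robot, y to its left, z up, the work surface at z = 0. Lengths are in m, angles in rad, forces in N, time in s.
With the tool pointing down it reaches from about 0.35 to 0.775 m from the base axis. Payload 3.1 kg.
Tool frame: the origin (TCP) lies on the centre line of the jaws, within the pads' length; the fingertips stand 17 mm ahead of it and the grasp point (between the pads) lies 2 mm behind it; z points along the fingers, y is the line along which they close (so a half turn about z gives the same grasp; the last joint's range is limited). The gripper opens to 85 mm and grips with 20 to 120 N. Pads are 22 mm wide; open, the fingers measure 114 mm over their backs; the gripper's body (76 mm by 85 mm) begins 54 mm behind the grasp point. The pads swing forward as they close: fully open they stand 13 mm farther back than shut.
Start: joints at [-1.245, 0.311, 0.014, 1.512, -0.004, 1.319, -0.027], TCP at [0.198, 0.513, 0.248] pointing down, gripper open.
Joint ranges: [-2.7, 2.7], [-0.3, 1.91], [-1.27, 1.3], [0.12, 2.57], [-1.44, 4.58], [0.2, 2.03], [-3.05, 3.05]. Speed limits (rad/s): [2.79, 2.79, 3.14, 3.14, 3.14, 3.14, 3.14].

### API

Orientations are given as [roll, pitch, yaw] about the fixed x, y, z axes, in that order (R = Rz(yaw) Ry(pitch) Rx(roll)).
In Python, from cell import manip, eyes gives the robot as it stands.
- The arm moves only by the shell command python3 -m inch 'ROWS' [FORCE]. ROWS is JSON, a list of rows, each an object with "translation": the shift along the tool's x, y, z in units of 40 mm (1.0 is 40 mm), a list of three; "turn": the turn, a rotation vector about the tool's x, y, z in rad, a list of three; "gripper": the closure in counts, from 0 (fully open) to 255 (shut). In form: [{"translation": [dx, dy, dz], "turn": [wx, wy, wz], "gripper": gripper}, ...]. A call has 1 to 8 rows; each row shifts and turns the commanded pose from where the row before left it, along the tool's axes as they then stand; what a row does not reach is not made up. A row lasts 1/10 s, in which the tool goes at most 50 mm and 8.59 degrees, less where a joint would pass 70% of its speed; a pose out of reach is approached as far as the arm can. A call is refused whole if a number of a shift passes 1 or a number of a turn 0.15, either way. A call with a gripper value outside its range is refused whole. The fingers move at their own pace and stop on an object; FORCE is the grip in N (left out, the last holds). Time passes only in rows, so rows that do not move let the fingers close. It gives the time, the measured TCP pose, the force, the opening and the grip force at its end, in the units of the state.
- manip.read_state(): the state, without advancing time (a new reading comes with each control period).
- eyes.snapshot(name): name is "side" or "top"; returns (picture, depth): 384x512x3 uint8, red, green, blue; 384x512 float32, m along the optical axis (not along the pixel's ray), 0 where there is no reading.
- eyes.camera_info(name): a dict with "vfov" (degrees; the focal length in pixels is half the picture's height over the tangent of half this angle, whatever the lens; pixels are square), "cx", "cy" (the principal point, pixels), "R" (3x3) and "t" (3): a world point X has camera coordinates R X + t. Camera axes: x right, y down, z forward; pixel columns grow to the right and rows downward; lengths in m; the calibration is good to about 2 mm. A picture is of the moment at which its call begins. camera_info takes no time and is no camera call.
- manip.finish_job(): hands the job in; it is judged then, once.
The state is a dict: "time_s": time; "qpos": joint angles; "joint_velocities": joint speeds; "joint_efforts": joint torques, N m; "ee_pos": TCP position; "eef_rot": TCP orientation; "force": force on the tool from outside, world axes, zero at the start; "moment": the same for the moment, N m; "width": finger opening in m; "grasp_force": force on a finger pad.
Only numpy, scipy, OpenCV 4.12 (cv2) and the standard library are available. Lean on these libraries where they do the work, as an engineer would, in place of code of your own. Each camera call takes 0.05 s, during which the arm holds its last target. There are 200 camera calls.

### The job

Open the sample port of the bench reader: with the closed fingertips press its narrow hatch once, down near the front edge, so that the push-push latch lets go, then take the hand away and let the spring raise the hatch by itself. Watch for a good two seconds that it stays standing open, untouched. Do not lift the hatch by hand or push it shut again, leave the wide hatch beside it alone, and do not disturb the jar, the tube, the spray bottle or the tip box.

Things in the scene. Friction and masses are not known exactly. Their poses are not given: they have to be found in the camera images.
- reader: Bench reader: ivory housing fixed to the bench, 250 mm deep (x), 260 mm wide (y), flat deck 110 mm above the bench; its front 70 mm slope down towards the robot. Origin: centre of its underside; x to its back, y to its left, z up. In the deck two hatches of one smoked plastic lie side by side, 22 mm apart, hinged at their back edges: narrow (centred at y = -72 mm) and wide (y = +46 mm).
- port_hatch: The narrow hatch (sample port), to be pressed: plate 78 mm front to back, 72 mm wide, 10 mm thick; latched, it lies level, its top 6.5 mm above the deck (116.5 mm above the bench). Origin: middle of its hinge line, at its back edge, 5.5 mm below its top; the front edge is 78 mm from there along its -x; y along the hinge; z out of its top.
- port_press (a point): Where to press the narrow hatch: on its top face, mid-width, 12 mm behind the front edge, at three low ribs. Same axes as the hatch. Here 5 to 7 N press it in; from about 3.5 mm down the latch is ready to let go, the stop is at 5 mm. Nearer the hinge it is much stiffer. It pops on letting go and follows a finger that leaves slowly.
- port_hinge (a joint): Opening angle of the narrow hatch in rad: 0 (to 0.015) latched shut, positive as its front edge rises; pressed to -0.05 or lower (stop at -0.078) the latch lets go. Then a damped spring raises it within about a second to about 0.62 (front edge about 45 mm up), where it stays. Pushed down fully from open, it latches shut again.
- port_latch (a joint): Cross slide of the latch cam, hidden under the narrow hatch, in m: 0 latched, about 0.005 once pressed through and while the hatch stands open; below -0.003 only when the open hatch is being pushed shut again.
- bay_hatch: The wide hatch of the strip bay, to be left alone: same plastic, 78 mm front to back, 120 mm wide, with the same latch and ribs. Origin: middle of its hinge line at its back edge; axes as those of the narrow hatch.
- bay_hinge (a joint): Opening angle of the wide hatch in rad: 0 latched shut (it starts and stays so), positive as it opens, negative when pressed in.
- heater: Dry-block heater fixed to the bench, 190 x 150 mm, white, aluminium block on top to 96 mm height. It and the reader swap sides. Origin: centre of its underside.
- tube: Capped clear tube, 19 mm across the cap, 88 mm long, standing loose in a hole of the heater's block, its top 154 mm above the bench. Origin: bottom of the tube.
- jar: Small loose capped jar, 42 mm across, 45 mm high, standing on the reader's deck behind the hatches. Origin: centre of its underside.
- sprayer: Loose spray bottle, 72 mm across, 188 mm high, black trigger head. Origin: centre of its underside.
- tipbox: Loose pipette tip box with lid, 122 x 87 x 56 mm. Origin: centre of its underside.

How it is judged:
By the outcome, as a careful person would: the job done as asked, in the order asked, and still so for the second after the job is handed in, with the robot touching nothing.
It also fails if it takes over 34 s, if anything falls off the work surface, if the arm or the gripper's body presses on something with over 40 N, if the wrist force passes 120 N, or if a joint passes its speed limit or range.

## Working session

There is one attempt and no reset: what is moved stays moved. The work goes in short steps, Python scripts to look and compute and a shell command to move; the robot and the scene stay as the last step left them, time stands still between calls to the robot, and variables do not carry over. Pictures are saved under pics/ and viewed, at most 10 in all, crops included, and the job is handed in when it is done.

```bash
mkdir -p pics; cat > h.py <<'E'
import numpy as np,cv2
from cell import manip,eyes
def cam(n):
    c=eyes.camera_info(n); f=192/np.tan(np.radians(c['vfov'])/2); return c,f,np.array(c['R']),np.array(c['t'])
def pts(n,d):
    c,f,R,t=cam(n); v,u=np.mgrid[:384,:512]
    P=np.stack([(u-c['cx'])/f*d,(v-c['cy'])/f*d,d],-1)
    return (P-t)@R
def ray(n,u,v,z):
    c,f,R,t=cam(n); o=-R.T@t; r=R.T@np.array([(u-c['cx'])/f,(v-c['cy'])/f,1]); return o+r*(z-o[2])/r[2]
E
python3 - <<'E'
from h import *
for n in('top','side'):
    p,d=eyes.snapshot(n); np.savez('pics/'+n,p=p,d=d); cv2.imwrite(f'pics/{n}0.png',p[...,::-1])
    print(eyes.camera_info(n))
print(manip.read_state())
E
```

```text
{'vfov': 44.69972125784095, 'cx': 264.2091029795991, 'cy': 188.00497039659842, 'R': array([[-0.01537247, -0.99987345,  0.00409568],
       [-0.99193167,  0.01473459, -0.1259145 ],
       [ 0.12583822, -0.00599826, -0.99203264]]), 't': array([0.00183228, 0.60038915, 1.69191666])}
{'vfov': 47.284382840200074, 'cx': 261.92486481584086, 'cy': 194.38959007913738, 'R': array([[ 0.96825817, -0.24962778,  0.0127316 ],
       [-0.12223355, -0.5173203 , -0.84701751],
       [ 0.21802542,  0.8185754 , -0.53141249]]), 't': array([-0.58369965,  0.15978253,  1.07452608])}
{'time_s': 0.1, 'qpos': array([-1.24471657,  0.31167606,  0.01400945,  1.51286643, -0.00441795,
        1.31923644, -0.02722063]), 'joint_velocities': array([ 0.00054604, -0.00179099, -0.00032348, -0.00398994,  0.0016312 ,
        0.00168419, -0.00069401]), 'joint_efforts': array([ 8.50931083e-04, -3.80858195e+01,  1.46629578e-01, -2.31242770e+01,
        1.21177052e-02,  8.14014202e-03,  3.10670896e-05]), 'ee_pos': array([0.19751603, 0.5126499 , 0.24732528]), 'eef_rot': array([-3.13943874e+00,  7.80651229e-05,  2.77384885e+00]), 'force': array([ 0.28089809, -0.0641898 ,  0.75951289]), 'moment': array([-0.00473103,  0.00847798,  0.02259924]), 'grasp_force': 0.0, 'width': 0.08540215295847901}
```

View pics/top0.png

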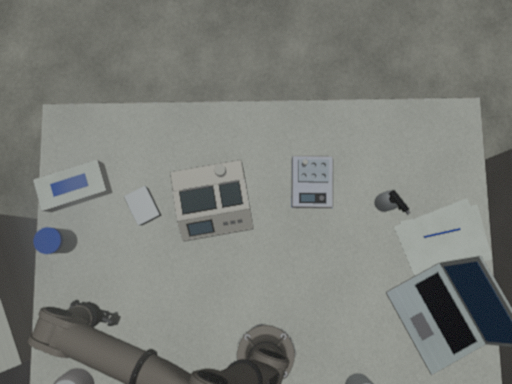

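View pics/side0.png

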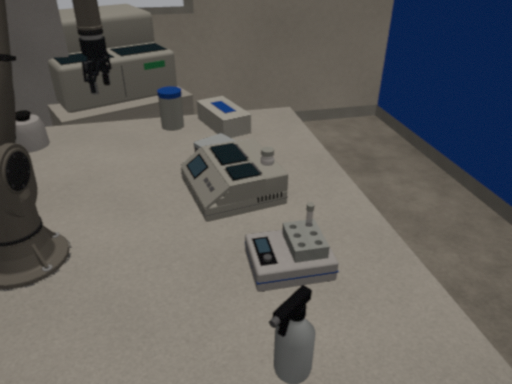

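The top view shows the reader at about (210,200), with its narrow hatch at (231,194), wide hatch at (198,199) and jar at (220,171). The heater is to the right at (312,182), and the arm is clear at the lower left. In the side view the narrow hatch is near (243,171).

```bash
python3 - <<'E'
from h import *
from scipy.spatial.transform import Rotation as Ro
for n,(x0,y0,x1,y1) in (('top',(165,155,260,245)),('side',(175,135,295,215))):
    z=np.load(f'pics/{n}.npz'); p,d=z['p'],z['d']; P=pts(n,d)
    g=cv2.cvtColor(p,cv2.COLOR_RGB2GRAY); m=np.zeros_like(g); m[y0:y1,x0:x1]=(g[y0:y1,x0:x1]<75)*255
    for c in cv2.findContours(m,cv2.RETR_EXTERNAL,cv2.CHAIN_APPROX_NONE)[0]:
        if cv2.contourArea(c)<120: continue
        q=np.zeros_like(g); cv2.drawContours(q,[c],-1,255,-1); q=cv2.erode(q,np.ones((3,3)))>0
        W=np.array([ray(n,*a[0],.1165)[:2] for a in c]).astype(np.float32)
        r=cv2.minAreaRect(W); print(n,c[:,0].mean(0),'rect',np.round(r[0],4),np.round(r[1],4),round(r[2],1),'depth z',np.median(P[q&(d>0)],0).round(4))
        print(cv2.boxPoints(r).round(4).tolist())
E
python3 - <<'E'
import sys;sys.path.insert(0,'.')
from h import *
z=np.load('pics/top.npz');p=z['p']
cv2.imwrite('pics/crop1.png',cv2.resize(p[150:250,160:265,::-1],None,fx=6,fy=6,interpolation=cv2.INTER_CUBIC)[:600])
E
```

```text
top [200.1884058  227.34782609] rect [0.4549 0.2198] [0.0431 0.0891] 8.6 depth z [0.4573 0.2232 0.0869]
[[0.4268999993801117, 0.2606000006198883], [0.44020000100135803, 0.17260000109672546], [0.4828999936580658, 0.17900000512599945], [0.46950000524520874, 0.2671000063419342]]
top [197.54716981 199.91509434] rect [0.5528 0.2285] [0.0798 0.1171] 9.0 depth z [0.5515 0.2276 0.1157]
[[0.5042999982833862, 0.2800999879837036], [0.522599995136261, 0.16449999809265137], [0.6014000177383423, 0.1768999993801117], [0.5831000208854675, 0.29249998927116394]]
top [230.37662338 194.23376623] rect [0.5703 0.1125] [0.0777 0.0696] 8.7 depth z [0.5707 0.1138 0.1163]
[[0.5266000032424927, 0.14100000262260437], [0.5371999740600586, 0.0722000002861023], [0.6140000224113464, 0.08389999717473984], [0.6035000085830688, 0.1527000069618225]]
side [238.66106443 199.9859944 ] rect [ 0.5046 -0.0055] [0.1847 0.2997] 64.6 depth z [0.631  0.0675 0.0423]
[[0.3296000063419342, -0.02449999935925007], [0.6003000140190125, -0.15330000221729279], [0.6796000003814697, 0.013500000350177288], [0.4088999927043915, 0.14229999482631683]]
side [242.35064935 171.02597403] rect [0.5729 0.111 ] [0.0863 0.0798] 9.1 depth z [0.5716 0.1053 0.1184]
[[0.5239999890327454, 0.1436000019311905], [0.5365999937057495, 0.0649000033736229], [0.6218000054359436, 0.07840000092983246], [0.6093000173568726, 0.15719999372959137]]
side [196.83018868 166.09433962] rect [0.4529 0.1709] [0.0564 0.1357] 8.6 depth z [0.4578 0.219  0.0878]
[[0.414900004863739, 0.2337999939918518], [0.4350999891757965, 0.09960000216960907], [0.4909000098705292, 0.1080000028014183], [0.4706999957561493, 0.24220000207424164]]
side [228.2195122  153.73170732] rect [0.5553 0.2273] [0.0869 0.1282] 8.0 depth z [0.553  0.2181 0.1187]
[[0.5033000111579895, 0.2847000062465668], [0.5212000012397766, 0.15780000388622284], [0.607200026512146, 0.17000000178813934], [0.5892999768257141, 0.2969000041484833]]
```

View pics/crop1.png

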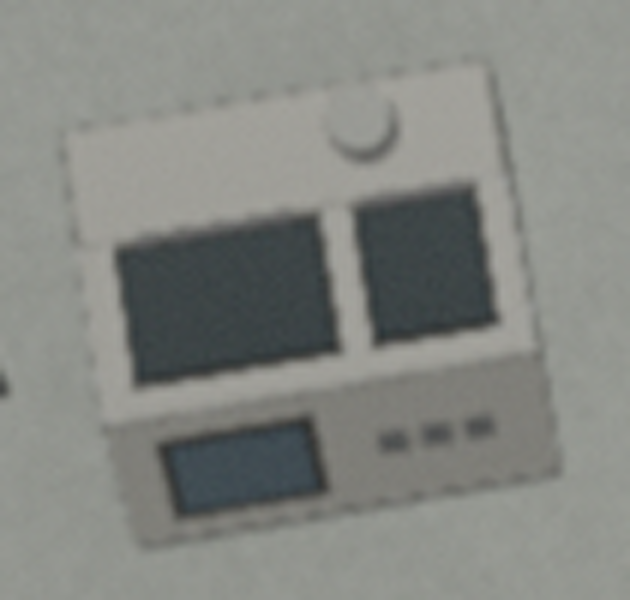

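Narrow hatch: centre (0.571, 0.1125), yaw 8.9°, with size and height as specified. That puts the press point at about (0.544, 0.108). I'll turn and close the gripper first, then travel at the current height.

```bash
python3 -m inch '[{"translation":[0,0,0],"turn":[0,0,-0.13],"gripper":255},{"translation":[0,0,0],"turn":[0,0,-0.13],"gripper":255},{"translation":[0,0,0],"turn":[0,0,-0.13],"gripper":255},{"translation":[0,0,0],"turn":[0,0,-0.133],"gripper":255},{"translation":[-0.3,-0.5,0],"turn":[0,0,0],"gripper":255},{"translation":[-0.58,-0.94,0],"turn":[0,0,0],"gripper":255},{"translation":[-0.58,-0.94,0],"turn":[0,0,0],"gripper":255},{"translation":[-0.58,-0.94,0],"turn":[0,0,0],"gripper":255}]' 30
python3 -m inch '[{"translation":[-0.58,-0.94,0],"turn":[0,0,0],"gripper":255},{"translation":[-0.58,-0.94,0],"turn":[0,0,0],"gripper":255},{"translation":[-0.58,-0.94,0],"turn":[0,0,0],"gripper":255},{"translation":[-0.58,-0.94,0],"turn":[0,0,0],"gripper":255},{"translation":[-0.58,-0.94,0],"turn":[0,0,0],"gripper":255},{"translation":[-0.58,-0.94,0],"turn":[0,0,0],"gripper":255},{"translation":[-0.5,-0.8,0],"turn":[0,0,0],"gripper":255},{"translation":[0,0,0],"turn":[0,0,0],"gripper":255}]'
```

```text
time_s: 0.9
ee_pos: [0.2995, 0.3931, 0.2478]
eef_rot: [-3.141, -0.0, -2.986]
force: [0.7, 0.1, -0.9]
width: 0.0002
grasp_force: 0.0
time_s: 1.7
ee_pos: [0.4994, 0.1573, 0.2479]
eef_rot: [-3.136, 0.001, -2.998]
force: [0.4, -0.9, -0.9]
width: 0.0002
grasp_force: 0.0
```

```bash
python3 -m inch '[{"translation":[-0.46,-0.7,0],"turn":[0,0,0],"gripper":255},{"translation":[-0.45,-0.69,0],"turn":[0,0,0],"gripper":255},{"translation":[0,0,0.7],"turn":[0,0,0],"gripper":255},{"translation":[0,0,0.7],"turn":[0,0,0],"gripper":255},{"translation":[0,0,0.5],"turn":[0,0,0],"gripper":255},{"translation":[0,0,0],"turn":[0,0,0],"gripper":255},{"translation":[0,0,0],"turn":[0,0,0],"gripper":255}]'
python3 - <<'E'
from h import *
p,d=eyes.snapshot('side'); q=eyes.snapshot('top')[0]
a=cv2.resize(p[105:225,170:300,::-1],(390,360),interpolation=2); b=cv2.resize(q[140:260,165:295,::-1],(390,360),interpolation=2)
cv2.imwrite('pics/s1.png',np.hstack([a,b])); s=manip.read_state(); print(s['ee_pos'],s['eef_rot'],s['force'])
E
```

```text
time_s: 2.4
ee_pos: [0.5402, 0.116, 0.1723]
eef_rot: [3.141, -0.001, -2.986]
force: [0.3, 0.2, 0.4]
width: 0.0003
grasp_force: 0.0
[0.54146256 0.11600273 0.17376723] [ 3.14120779e+00  2.70186411e-03 -2.98582258e+00] [ 0.47626878 -0.513727    0.36819837]
```

View pics/s1.png

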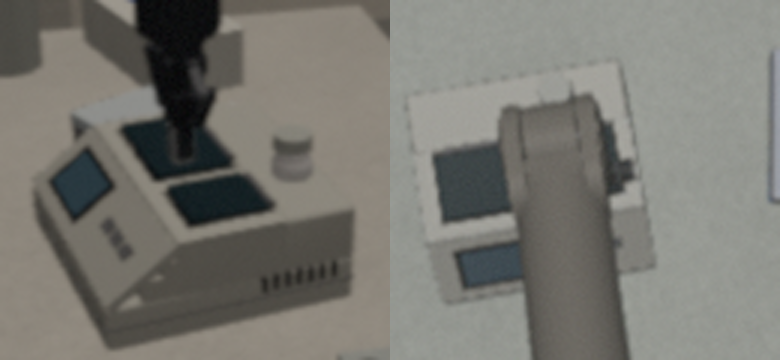

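The picture shows the closed tip hovering about 40 mm above the hatches, which are both shut, and the jar standing. In the side view (left panel) the tip is at about (180,155). I'll correct sideways, then descend.

```bash
python3 -m inch '[{"translation":[-0.06,-0.21,0],"turn":[0,0,0],"gripper":255},{"translation":[0,0,0.3],"turn":[0,0,0],"gripper":255},{"translation":[0,0,0.3],"turn":[0,0,0],"gripper":255},{"translation":[0,0,0.2],"turn":[0,0,0],"gripper":255},{"translation":[0,0,0],"turn":[0,0,0],"gripper":255},{"translation":[0,0,0],"turn":[0,0,0],"gripper":255},{"translation":[0,0,0],"turn":[0,0,0],"gripper":255}]'
python3 - <<'E'
from h import *
p,d=eyes.snapshot('side')
cv2.imwrite('pics/s2.png',cv2.resize(p[120:210,180:300,::-1],(720,540),interpolation=2))
L=[]
for i in range(4): s=manip.read_state(); L.append(np.r_[s['ee_pos'],s['force']]); eyes.snapshot('side')
print(np.mean(L,0).round(4))
E
```

```text
time_s: 3.2
ee_pos: [0.5445, 0.1078, 0.1406]
eef_rot: [3.141, 0.001, -2.986]
force: [-0.1, 0.3, -0.3]
width: 0.0
grasp_force: 0.0
[ 0.5446  0.1077  0.1408 -0.2141 -0.0369  0.2426]
```

View pics/s2.png

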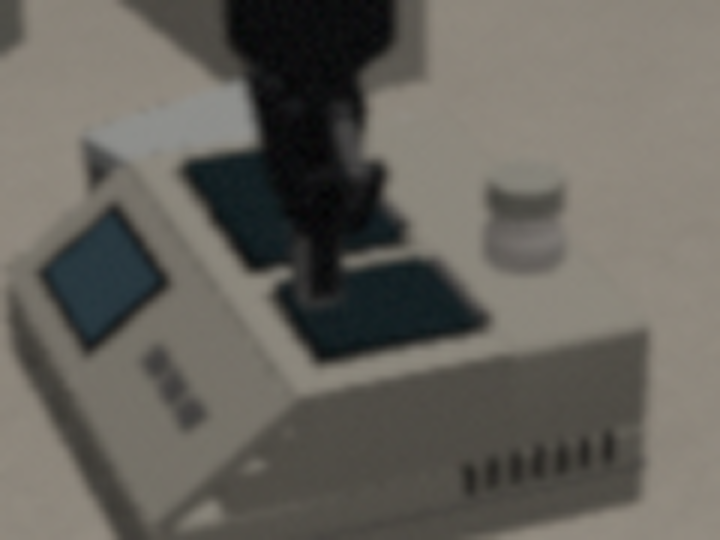

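The tip is over the narrow hatch near its front edge, at about (320,300) in the crop, and well clear of the wide hatch. I'll press now, watching the force.

```bash
python3 -m inch '[{"translation":[0,0,0.1],"turn":[0,0,0],"gripper":255},{"translation":[0,0,0.1],"turn":[0,0,0],"gripper":255},{"translation":[0,0,0],"turn":[0,0,0],"gripper":255},{"translation":[0,0,0],"turn":[0,0,0],"gripper":255}]'
python3 -m inch '[{"translation":[0,0,0.05],"turn":[0,0,0],"gripper":255},{"translation":[0,0,0],"turn":[0,0,0],"gripper":255},{"translation":[0,0,0],"turn":[0,0,0],"gripper":255}]'
```

```text
time_s: 3.85
ee_pos: [0.5445, 0.1076, 0.1326]
eef_rot: [3.141, 0.001, -2.986]
force: [-0.0, 1.0, 4.2]
width: 0.0002
grasp_force: 1.9
time_s: 4.15
ee_pos: [0.5443, 0.1076, 0.1305]
eef_rot: [3.141, 0.0, -2.986]
force: [-1.1, -0.7, 4.6]
width: -0.0001
grasp_force: 2.4
```

```bash
python3 -m inch '[{"translation":[0,0,0.03],"turn":[0,0,0],"gripper":255},{"translation":[0,0,0],"turn":[0,0,0],"gripper":255},{"translation":[0,0,0],"turn":[0,0,0],"gripper":255}]'
python3 -m inch '[{"translation":[0,0,0.02],"turn":[0,0,0],"gripper":255},{"translation":[0,0,0],"turn":[0,0,0],"gripper":255},{"translation":[0,0,0],"turn":[0,0,0],"gripper":255}]'
```

```text
time_s: 4.45
ee_pos: [0.5443, 0.1076, 0.1292]
eef_rot: [3.141, 0.0, -2.986]
force: [-0.8, 0.1, 4.5]
width: -0.0005
grasp_force: 2.4
time_s: 4.75
ee_pos: [0.5443, 0.1076, 0.1287]
eef_rot: [3.141, 0.0, -2.986]
force: [-0.7, 0.4, 6.7]
width: 0.0002
grasp_force: 3.2
```

```bash
python3 -m inch '[{"translation":[0,0,0.02],"turn":[0,0,0],"gripper":255},{"translation":[0,0,0],"turn":[0,0,0],"gripper":255},{"translation":[0,0,0],"turn":[0,0,0],"gripper":255}]'
```

```text
time_s: 5.05
ee_pos: [0.5444, 0.1076, 0.1286]
eef_rot: [3.141, 0.001, -2.986]
force: [-3.0, -0.9, 9.2]
width: -0.0
grasp_force: 4.9
```

The force rise shows it's at the stop. Now a quick release, up and back.

```bash
python3 -m inch '[{"translation":[0.1,0,-1],"turn":[0,0,0],"gripper":255},{"translation":[0.6,0,-1],"turn":[0,0,0],"gripper":255},{"translation":[0.7,0,-0.9],"turn":[0,0,0],"gripper":255},{"translation":[0.9,0,-0.4],"turn":[0,0,0],"gripper":255},{"translation":[0.9,0,0],"turn":[0,0,0],"gripper":255},{"translation":[0.5,0,0],"turn":[0,0,0],"gripper":255},{"translation":[0,0,0],"turn":[0,0,0],"gripper":255},{"translation":[0,0,0],"turn":[0,0,0],"gripper":255}]'
python3 -m inch '[{"translation":[0,0,0],"turn":[0,0,0],"gripper":255},{"translation":[0,0,0],"turn":[0,0,0],"gripper":255},{"translation":[0,0,0],"turn":[0,0,0],"gripper":255},{"translation":[0,0,0],"turn":[0,0,0],"gripper":255},{"translation":[0,0,0],"turn":[0,0,0],"gripper":255},{"translation":[0,0,0],"turn":[0,0,0],"gripper":255},{"translation":[0,0,0],"turn":[0,0,0],"gripper":255},{"translation":[0,0,0],"turn":[0,0,0],"gripper":255}]'
python3 - <<'E'
from h import *
p,d=eyes.snapshot('side'); q,e=eyes.snapshot('top'); np.savez('pics/a',p=p,d=d)
a=cv2.resize(p[105:225,170:300,::-1],(390,360),interpolation=2); b=cv2.resize(q[140:260,165:295,::-1],(390,360),interpolation=2)
cv2.imwrite('pics/s3.png',np.hstack([a,b]))
E
```

```text
time_s: 5.85
ee_pos: [0.3981, 0.0847, 0.2592]
eef_rot: [3.142, 0.0, -2.986]
force: [0.7, 0.9, -0.7]
width: 0.0001
grasp_force: 0.0
time_s: 6.65
ee_pos: [0.398, 0.0847, 0.2595]
eef_rot: [3.142, 0.0, -2.986]
force: [0.2, 0.3, -0.3]
width: 0.0002
grasp_force: 0.0
```

View pics/s3.png

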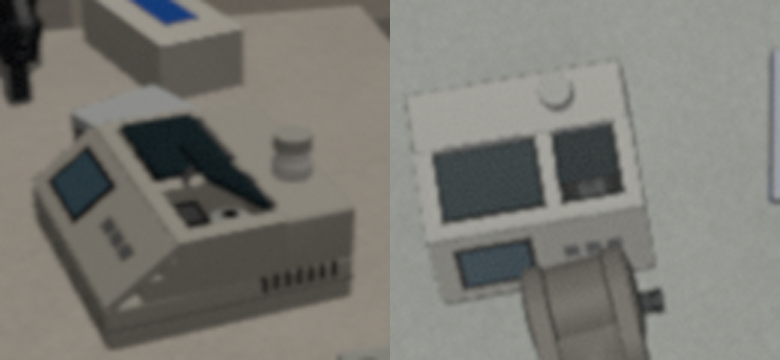

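The narrow hatch stands open, its plate raised from (180,150) to (270,205) in the side view with the port well visible beneath. The wide hatch is shut and the jar is in place. I'll wait a further 2.4 s and compare.

```bash
W='{"translation":[0,0,0],"turn":[0,0,0],"gripper":255}'; python3 -m inch '[{"translation":[0,0,0],"turn":[0,0,0],"gripper":255},{"translation":[0,0,0],"turn":[0,0,0],"gripper":255},{"translation":[0,0,0],"turn":[0,0,0],"gripper":255},{"translation":[0,0,0],"turn":[0,0,0],"gripper":255},{"translation":[0,0,0],"turn":[0,0,0],"gripper":255},{"translation":[0,0,0],"turn":[0,0,0],"gripper":255},{"translation":[0,0,0],"turn":[0,0,0],"gripper":255},{"translation":[0,0,0],"turn":[0,0,0],"gripper":255}]' >/dev/null
python3 -m inch '[{"translation":[0,0,0],"turn":[0,0,0],"gripper":255},{"translation":[0,0,0],"turn":[0,0,0],"gripper":255},{"translation":[0,0,0],"turn":[0,0,0],"gripper":255},{"translation":[0,0,0],"turn":[0,0,0],"gripper":255},{"translation":[0,0,0],"turn":[0,0,0],"gripper":255},{"translation":[0,0,0],"turn":[0,0,0],"gripper":255},{"translation":[0,0,0],"turn":[0,0,0],"gripper":255},{"translation":[0,0,0],"turn":[0,0,0],"gripper":255}]' >/dev/null
python3 -m inch '[{"translation":[0,0,0],"turn":[0,0,0],"gripper":255},{"translation":[0,0,0],"turn":[0,0,0],"gripper":255},{"translation":[0,0,0],"turn":[0,0,0],"gripper":255},{"translation":[0,0,0],"turn":[0,0,0],"gripper":255},{"translation":[0,0,0],"turn":[0,0,0],"gripper":255},{"translation":[0,0,0],"turn":[0,0,0],"gripper":255},{"translation":[0,0,0],"turn":[0,0,0],"gripper":255},{"translation":[0,0,0],"turn":[0,0,0],"gripper":255}]'
python3 - <<'E'
from h import *
z=np.load('pics/a.npz'); p,d=eyes.snapshot('side')
D=np.abs(p.astype(int)-z['p']).max(-1)[135:215,180:300]; print('diff',D.mean(),np.percentile(D,99),D.max())
for x in (z['d'],d):
    P=pts('side',x); m=(x>0)&(np.abs(P[...,0]-.56)<.06)&(np.abs(P[...,1]-.11)<.04); print('hatch top z',np.percentile(P[m][:,2],99).round(4))
E
```

```text
time_s: 9.15
ee_pos: [0.398, 0.0847, 0.2595]
eef_rot: [3.142, 0.0, -2.986]
force: [0.4, -0.7, -0.2]
width: -0.0004
grasp_force: 0.0
diff 1.0886458333333333 4.0 8
hatch top z 0.1621
hatch top z 0.1616
```

The hatch hasn't moved: its front edge is still about 45 mm up.

```bash
python3 -c "from cell import manip; print(manip.finish_job())"
```

```text
the job is handed in; nothing more can be done
None
```

I pressed the narrow hatch once and drew the hand away; the hatch sprang open by itself, stood untouched about 45 mm up for over 2 s with the wide hatch shut and the jar in place, and the job is handed in.

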